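Gauge a ware-trolley tyre

TASK

Two of the ware trolley's wheels lie on the bench; check the tyre of the one whose valve has no dust cap. Take the pressure gauge from its wooden rest, press its chuck straight down onto the bare valve until it is fully home and the rod has stopped coming out, and hold it there for about a second, never pressing on it with more than 18 N. Then lay the gauge back in its rest as it was, let go, with the rod still standing out as the tyre left it (do not let anything push it back in), and do not disturb the unfired clay bowl that stands beyond the rest.

Things in the scene. Friction and masses are not known exactly. Their poses are not given: they have to be found in the camera images.
- gauge: Tyre gauge, 0.12 kg, loose; starts lying in its rest, rod in. Origin: where the barrel's axis (x) crosses the chuck's axis (z, up). Metal head 22 (x) by 16 (y) by 35 mm (from 24 below to 11 above the origin), flat sides to grip across y; under it the chuck, 17 mm wide, lip 22 mm. Steel barrel, 14 mm thick, runs from 11 to 145 mm along +x; the rod slides out of its far end.
- chuck_mouth (a point): Middle of the chuck's open mouth, 40 mm below the gauge's origin, facing down. The mouth is 14 mm wide, narrowing to a bore of 9.5 mm; the bore ends 12 mm up at the seat. A sprung plunger in it begins 3.5 mm inside the mouth.
- chuck_seat (a point): The seat at the top of the chuck's bore, on its axis, 28 mm below the gauge's origin; axes as the gauge's. The valve's tip bears on it when the gauge is fully home. To drive the plunger fully home takes 5 to 10 N, more for a harder tyre (unknown); this sends the rod out.
- rod_out (a joint): How far the rod has come out of the barrel, m: 0 at the start, at most 0.046. The full reading of this tyre, reached only when the chuck is fully home, lies between 0.021 and 0.043. When the gauge is taken off the rod stays out, held by light friction (0.15 N).
- gauge_rod: The measuring rod: white plastic, 5 mm square with black graduations and a round end button 8.4 mm wide, whose end face is 151.5 mm along +x from the gauge's origin when the rod is in. Origin and axes are the gauge's when the rod is in; moves along +x.
- rest: Fixed wooden gauge rest. Origin on the bench right under the origin of the gauge lying in it; x along its barrel. Base 124 by 64 by 14 mm begins 10 mm along x. Two uprights, 11 mm thick, 60 mm wide, centred 29 and 118 mm along x, have open notches 17 mm wide with sloping lead-ins, which hold the barrel with its axis 66 mm above the bench; wood up to 79 mm high.
- wheel: Trolley wheel with the bare valve, lying flat, fixed: black tyre 200 mm wide and 50 mm high, metal rim, hub 38 mm wide and 50 mm high. Origin on the bench under its centre. Its valve stem stands upright 42 mm from the centre along the wheel's x.
- valve_tip (a point): Centre of the bare brass valve's tip, z up along the stem; 65 to 77 mm above the bench at the start. Stem 7.8 mm thick in its top 18 mm, chamfered tip. It is loose in the rim: under 2 N it slips down up to 12 mm (how far cannot be seen), then bears on stiff rubber (15 N per mm). It gives a little sideways and springs back (2.5 N per mm).
- wheel_capped: The second wheel, alike, fixed; its valve wears a black dust cap 12 mm across, top 73 mm above the bench. Not to be gauged. Origin on the bench under its centre.
- bowl_1: Unfired clay bowl, 140 mm across, 42 mm high, loose on the bench just beyond the far end of the rest (another bowl stands farther off on a board); origin under its foot.
Things that resemble listed ones, but are neither listed nor needed, are in the scene too. What is shaped like the gauge but red is not meant.

How it is judged (in metres and radians):
On the way:
1. the chuck is fully home and square on the bare valve (seat within 1.2 mm of the valve's tip, 7 degrees) with the rod out, for half a second (z of valve_tip in the frame of chuck_seat above -0.0012 m and horizontal distance between valve_tip and chuck_seat below 0.003 m and angle between the z axis of valve_tip and the z axis of chuck_seat, either way round below 0.12 rad and value of joint rod_out above 0.015 m), for 0.5 s.
At the end, for the whole second after the job is handed in: The gauge lies at rest in both notches of its wooden rest (within 15 mm along it, 5 mm across and in height, 6 degrees), chuck hanging down within 23 degrees, with the rod still standing out at least 15 mm (x of gauge in the frame of rest between -0.015 and 0.015 m and y of gauge in the frame of rest between -0.005 and 0.005 m and z of gauge in the frame of rest between 0.061 and 0.071 m and angle between the x axis of gauge and the x axis of rest, either way round below 0.1 rad and angle between gauge's own z axis and vertical below 0.4 rad and value of joint rod_out above 0.015 m and linear speed of gauge below 0.02 m/s); the robot touches nothing.
It fails at once if the gauge presses on the wheel or its valve with more than 18 N (contact force between gauge and wheel above 18 N).
It fails at once if the rod is pushed on by the robot, the rest, a wheel or the bowl (contact force between gauge_rod and the arm above 0.5 N or contact force between gauge_rod and the fingers above 0.5 N or contact force between gauge_rod and rest above 0.5 N or contact force between gauge_rod and wheel above 0.5 N or contact force between gauge_rod and wheel_capped above 0.5 N or contact force between gauge_rod and bowl_1 above 0.5 N).
It fails at once if the clay bowl beyond the rest is moved by more than 20 mm (distance of bowl_1 from where it was at the start of the episode above 0.02 m).
It also fails if it takes over 50 s, if anything falls off the work surface, if the arm or the gripper's body presses on something with over 40 N, if the wrist force passes 120 N, or if a joint passes its speed limit or range.

ROBOT

A 7-joint arm with a two-finger parallel gripper is mounted at the origin on the work surface. World frame = base frame: x ahead of the robot, y to its left, z up, the work surface at z = 0. Lengths are in mm, angles in rad, forces in N, time in s.
With the tool pointing down it reaches from about 400 to 875 mm from the base axis. Payload 6.5 kg.
Tool frame: the origin (TCP) lies at the very end of the fingers, on their centre line; the grasp point (between the pads) lies 19 mm behind it; z points along the fingers, y is the direction in which the jaws open and shut (so a half turn about z gives the same grasp; the last joint's range is limited). The gripper opens to 88 mm and grips with 3 to 60 N. Pads are 18 mm wide; open, the fingers measure 123 mm over their backs; the gripper's body (75 mm by 187 mm) begins 45 mm behind the grasp point.
Start: joints at [1.138, 0.536, -0.004, 1.538, 0.003, 1.067, -0.071], TCP at [233.104, -606.756, 210.216] pointing down, gripper open.
Joint ranges: [-2.7, 2.7], [-0.37, 2.16], [-1.27, 1.26], [0.24, 2.4], [-1.31, 4.45], [0.19, 1.91], [-2.76, 2.76]. Speed limits (rad/s): [2.39, 2.39, 3.14, 3.14, 3.14, 3.14, 3.14].

INTERFACE

Orientations are given as a unit quaternion [x, y, z, w].
In Python, from plant import manip gives the robot as it stands. The module is installed in compiled form; this text tells all that it offers.
- The arm moves only by the tool jog_arm, never from a script. Its argument "deltas" is a list of rows, each a list of 4 numbers: the shift along the world's x, y, z in cm, then the turn about the world's z in degrees. In form: [[dx, dy, dz, yaw], ...]. A call has 1 to 5 rows; each row shifts and turns the commanded pose from where the row before left it; what a row does not reach is not made up. A row lasts 1/8 s, in which the tool goes at most 62.5 mm and 10.7 degrees, less where a joint would pass 70% of its speed; a pose out of reach is approached as far as the arm can. A call is refused whole if a number of a shift passes 6.25 or a number of a turn 10.7, either way. A call with a gripper value outside its range is refused whole. "gripper" is the opening, from 0 (shut) to 1 (fully open), set as the call begins (left out, the last holds). The fingers move at their own pace and stop on an object; the grip force is fixed at half the most. Time passes only in rows, so rows that do not move let the fingers close. It gives the time, the measured TCP pose, the force and the opening at its end, in the units of the state.
- manip.get_state(): the state, without advancing time (a new reading comes with each control period).
- manip.get_image(name): name is "scene" or "top" or "wrist"; returns a dict with "img" (480x640x3 uint8, red, green, blue), "fovy" (degrees; the focal length in pixels is half the picture's height over the tangent of half this angle, whatever the lens; pixels are square), "cx", "cy" (the principal point, pixels), "k1" (the pictures are not rectified: a ray, as slopes to the right and down, at radius r is drawn at 1 + k1 r^2 times it, then the intrinsics apply), "view" (4x4, takes a point from world to camera coordinates). Camera axes: x right, y down, z forward; pixel columns grow to the right and rows downward; lengths in mm; the calibration is good to about 2 mm. A picture is of the moment at which its call begins. There is no depth.
- manip.close_job(): hands the job in, once; it reports no verdict.
The state is a dict: "time_s": time; "qpos": joint angles; "joint_velocities": joint speeds; "tau": joint torques, N m; "tool_pos": TCP position; "ee_rot": TCP orientation; "contact_force": force on the tool from outside, world axes, zero at the start; "moment": the same for the moment, N m; "width": finger opening in mm.
Only numpy, scipy, OpenCV 4.12 (cv2) and the standard library are available. Lean on these libraries where they do the work, as an engineer would, in place of code of your own. Each camera call takes 0.05 s, during which the arm holds its last target. There are 200 camera calls.

## Working session

There is one attempt and no reset: what is moved stays moved. The work goes in short steps, Python scripts to look and compute and a tool call to move; the robot and the scene stay as the last step left them, time stands still between calls to the robot, and variables do not carry over. Pictures are saved under pics/ and viewed, about 8 in all and at most 12, crops included, and the job is handed in when it is done.

Besides the shell and the picture viewer there is one more tool, called after "Emit:" in YAML: its name, and indented under it one key for each argument. jog_arm: Moves the arm, as the interface text tells. Its arguments: {"type":"object","properties":{"deltas":{"type":"array"},"gripper":{"type":"number"}},"required":["deltas"]}

```bash
mkdir -p pics; cat > h.py <<'E'
import numpy as np, cv2
from plant import manip
def shot(name,fn):
    d=manip.get_image(name); np.save('pics/'+fn+'.npy',d,allow_pickle=True)
    cv2.imwrite('pics/'+fn+'.png',cv2.cvtColor(d['img'],cv2.COLOR_RGB2BGR)); return d
def load(fn): return np.load('pics/'+fn+'.npy',allow_pickle=True).item()
def K(d):
    f=240/np.tan(np.radians(d['fovy'])/2); return np.array([[f,0,d['cx']],[0,f,d['cy']],[0,0,1.]]),np.array([d['k1'],0,0,0,0.])
def ray(d,uv):
    k,D=K(d); n=cv2.undistortPoints(np.array([[uv]],float),k,D)[0,0]
    V=np.array(d['view']); R=V[:3,:3]; return -R.T@V[:3,3], R.T@np.array([n[0],n[1],1])
def onz(d,uv,z):
    c,r=ray(d,uv); return c+r*(z-c[2])/r[2]
def proj(d,p):
    k,D=K(d); V=np.array(d['view']); return cv2.projectPoints(np.array([p],float).reshape(-1,1,3),cv2.Rodrigues(V[:3,:3])[0],V[:3,3],k,D)[0].reshape(-1,2)
def tri(obs):
    A=np.zeros((3,3));b=np.zeros(3)
    for d,uv in obs:
        c,r=ray(d,uv); r=r/np.linalg.norm(r); P=np.eye(3)-np.outer(r,r); A+=P;b+=P@c
    return np.linalg.solve(A,b)
def crop(fn,out,x,y,w,h,s):
    i=cv2.imread('pics/'+fn+'.png')[y:y+h,x:x+w]; cv2.imwrite('pics/'+out+'.png',cv2.resize(i,None,fx=s,fy=s,interpolation=cv2.INTER_CUBIC))
E
python3 - <<'E'
from h import *
for n in('scene','top','wrist'):
    d=shot(n,n+'0'); print(n,d['fovy'],d['k1'],d['cx'],d['cy'],np.round(d['view'],2).tolist())
print(manip.get_state())
E
```

```text
scene 42.84721458499549 -0.08697845835233307 310.56953771615014 230.69876867364994 [[-0.66, 0.75, 0.02, 328.92], [0.57, 0.52, -0.63, -234.28], [-0.49, -0.41, -0.77, 1677.78], [0.0, 0.0, 0.0, 1.0]]
top 45.615761088504385 -0.10413236860204972 322.9406581609669 239.69388684574594 [[0.02, -1.0, -0.01, -24.34], [-1.0, -0.02, -0.08, 480.24], [0.08, 0.01, -1.0, 1215.68], [0.0, 0.0, 0.0, 1.0]]
wrist 71.07444718353133 -0.057062863257705425 321.4643103690086 243.37658207220753 [[0.36, -0.93, -0.0, -649.43], [-0.9, -0.35, 0.26, -37.59], [-0.25, -0.09, -0.96, 389.57], [0.0, 0.0, 0.0, 1.0]]
{'time_s': 0.15, 'qpos': array([ 1.13778263,  0.53701518, -0.0044318 ,  1.53860282,  0.00261204,
        1.06732113, -0.07120792]), 'joint_velocities': array([-8.66086880e-05, -7.92322864e-04,  1.15037191e-03,  5.46199152e-05,
       -1.59556177e-04,  7.83915045e-04,  1.47371363e-04]), 'tau': array([ 1.17584121e-03, -5.71330154e+01,  9.91661958e-01, -2.51826721e+01,
       -5.62344294e-02,  1.51719677e-02,  6.41374868e-05]), 'tool_pos': array([ 232.92126803, -606.29659151,  209.54241991]), 'ee_rot': array([ 9.83222058e-01,  1.82411443e-01, -1.78082123e-04, -6.46354683e-04]), 'contact_force': array([ 0.385524  , -0.13551474,  0.73306662]), 'moment': array([ 0.06031743,  0.01658099, -0.00486543]), 'width': 88.2049867318969}
```

View pics/top0.png

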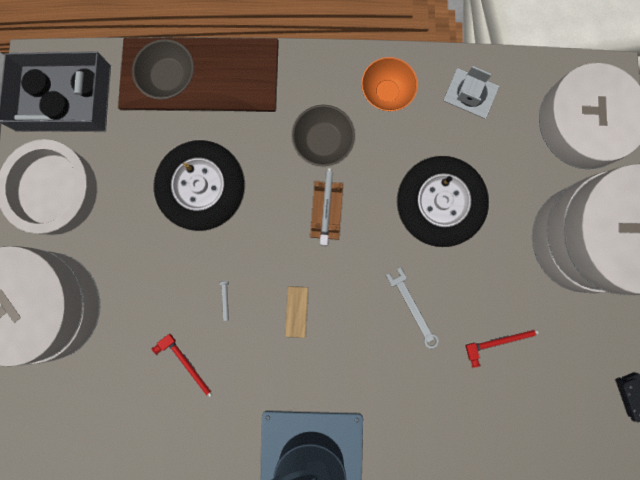

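View pics/scene0.png

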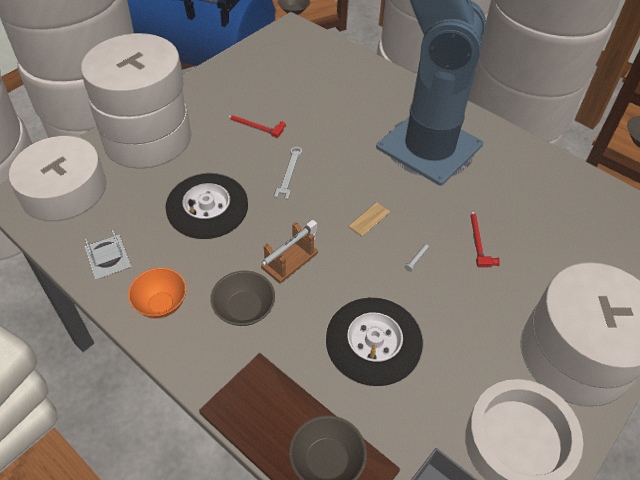

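The top view shows the gauge in its rest, with the head at (324,239) and the barrel running up to (329,170). There are wheels at (199,185) and (443,201), with valves near (188,168) and (446,181). The red gauge shapes are decoys. I'll enlarge both valves and the gauge.

```bash
python3 - <<'E'
from h import *
t=cv2.imread('pics/top0.png');s=cv2.imread('pics/scene0.png')
def c(i,x,y): return cv2.resize(i[y:y+50,x:x+66],None,fx=4,fy=4,interpolation=cv2.INTER_CUBIC)
a=np.hstack([c(t,165,155),c(t,410,165),c(t,295,205)])
b=np.hstack([c(s,340,315),c(s,170,180),c(s,270,210)])
cv2.imwrite('pics/c1.png',np.vstack([a,b]))
E
```

```text
(no output)
```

View pics/c1.png

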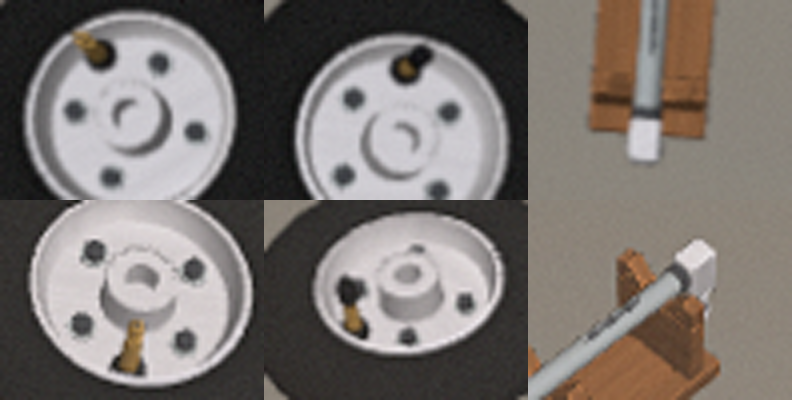

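```bash
python3 - <<'E'
from h import *
t=load('top0');s=load('scene0')
print('tip',tri([(t,(184.5,163.8)),(s,(374.3,345.8))]))
print('tip@71',onz(t,(184.5,163.8),71),onz(s,(374.3,345.8),71))
print('head',onz(t,(324,240),77),onz(s,(310.5,224.3),77))
print('barrel end',onz(t,(329,170),73),'head-end barrel',onz(t,(325,232),73))
print('bowl',onz(t,(323,135),42)); print('tyre',onz(t,(199,185),50))
for n in('wrist',):
    d=load(n+'0'); V=np.array(d['view']); print('wristcam',-V[:3,:3].T@V[:3,3])
E
```

```text
tip [630.66060426 282.66294584  74.26816981]
tip@71 [631.05111994 283.97312628  71.        ] [629.37038221 281.37604813  71.        ]
head [475.2889187  -15.70770273  77.        ] [482.86331996 -15.39523548  77.        ]
barrel end [623.19871475 -22.67598726  73.        ] head-end barrel [492.33110345 -17.35988262  73.        ]
bowl [706.66590761  -7.8875134   42.        ]
tyre [589.7672956 255.5486059  50.       ]
wristcam [ 295.89523038 -582.70315264  384.50423819]
```

The left wheel in the top view, at (199,185), has a plain brass tip at (184,164), so it is the bare one. The valve of the right wheel, at (443,201), wears a black cap at about (446,181), so it's not the one to gauge. Next I move above the gauge head.

Emit:
jog_arm:
  deltas:
    - [2.2,5.4,0,-2.1]
    - [2.2,5.4,0,-2.1]
    - [2.2,5.4,0,-2.1]
    - [2.2,5.4,0,-2.1]
    - [2.2,5.4,0,-2.1]
  gripper: 1

```text
time_s: 0.78
tool_pos: [343.6, -334.9, 210.2]
ee_rot: [0.996, 0.091, 0.0, 0.0]
contact_force: [-0.2, 0.3, 0.1]
width: 88.1
```

Emit:
jog_arm:
  deltas:
    - [2.2,5.4,0,-2.1]
    - [2.2,5.4,0,-2.1]
    - [2.2,5.4,0,-2.1]
    - [2.2,5.4,0,-2.1]
    - [2.2,5.4,0,-2.1]

```text
time_s: 1.4
tool_pos: [453.5, -65.1, 210.3]
ee_rot: [1.0, -0.001, 0.0, 0.0]
contact_force: [0.3, -0.1, 0.3]
width: 88.5
```

Emit:
jog_arm:
  deltas:
    - [2.2,5.1,0,-2.3]
    - [0,0,0,0]
    - [0,0,0,0]

```text
time_s: 1.78
tool_pos: [474.6, -16.4, 209.9]
ee_rot: [1.0, -0.02, -0.0, 0.0]
contact_force: [-0.9, -0.7, -0.3]
width: 88.1
```

```bash
python3 - <<'E'
from h import *
shot('wrist','w1'); s=manip.get_state(); print(s['tool_pos'],s['ee_rot'],s['qpos'],s['time_s'])
i=cv2.imread('pics/w1.png'); cv2.imwrite('pics/w1b.png',cv2.resize(i,(800,600),interpolation=cv2.INTER_CUBIC))
E
```

```text
[474.48679895 -17.13939492 209.94947097] [ 9.99786899e-01 -2.06349188e-02 -4.72205227e-04  3.65153388e-04] [ 0.17855516  0.25423934 -0.27620697  1.97427511  0.08675971  0.9251599
 -1.75362488] 1.825
```

View pics/w1b.png

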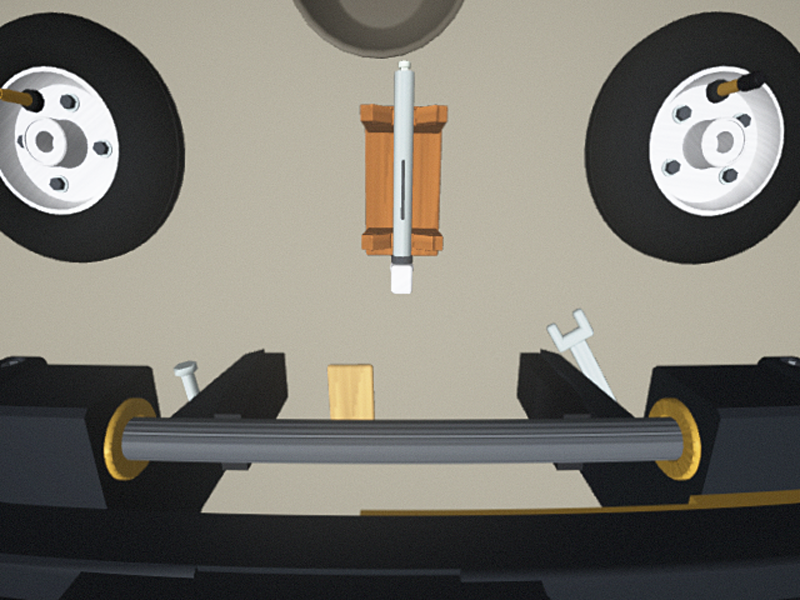

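The wrist view shows the gauge cleanly in its rest: the head is at (401,279)/800 and the button end at (405,62)/800. The bare tip is cut off at the left edge. Next I compute the head's pose.

```bash
python3 - <<'E'
from h import *
d=load('w1')
f=lambda u,v,z:print(u,v,z,np.round(onz(d,(u*.8,v*.8),z),1))
f(400.5,265,77);f(401,293,77);f(391,280,77);f(411.5,280,77)
f(402,250,73);f(404.5,80,73);f(405,62,66);f(404,70,73)
f(364,255,14);f(438,256,14);f(366,135,14);f(440,135,14)
def pr(x,y,a):
    c,s=np.cos(a),np.sin(a)
    for p in [(-11,0,11),(-11,0,-24),(11,0,11),(145,0,7),(151.5,0,0)]:
        print(p,proj(d,(x+c*p[0]-s*p[1],y+s*p[0]+c*p[1],66+p[2]))/.8)
pr(478,-16.5,-.04)
E
```

```text
400.5 265 77 [487.7 -16.6  77. ]
401 293 77 [466.4 -16.1  77. ]
391 280 77 [476.7  -9.   77. ]
411.5 280 77 [476.1 -24.3  77. ]
402 250 73 [498.3 -18.1  73. ]
404.5 80 73 [614.8 -24.3  73. ]
405 62 66 [628.  -25.2  66. ]
404 70 73 [621.1 -24.2  73. ]
364 255 14 [486.9  16.1  14. ]
438 256 14 [483.4 -49.6  14. ]
366 135 14 [587.3   8.4  14. ]
440 135 14 [584.9 -53.1  14. ]
(-11, 0, 11) [[400.9336711  292.16139924]]
(-11, 0, -24) [[401.00146606 282.21316755]]
(11, 0, 11) [[400.95104817 263.30927566]]
(145, 0, 7) [[401.09129314  67.34462981]]
(151.5, 0, 0) [[401.1114552   60.06731524]]
```

Emit:
jog_arm:
  deltas:
    - [0.25,0.05,-4,-0.7]
    - [0,0,-4,0]
    - [0,0,-4,0]
    - [0,0,-2.5,0]
    - [0,0,0,0]

```text
time_s: 2.45
tool_pos: [475.7, -16.9, 63.9]
ee_rot: [1.0, -0.027, -0.002, 0.0]
contact_force: [-0.0, -0.0, 0.5]
width: 88.3
```

Emit:
jog_arm:
  deltas:
    - [0,0,-1.2,0]
    - [0,0,-0.95,0]
    - [0,0,0,0]

```text
time_s: 2.82
tool_pos: [477.4, -15.4, 43.5]
ee_rot: [1.0, -0.026, -0.0, 0.0]
contact_force: [0.2, -0.3, 0.1]
width: 88.3
```

Emit:
jog_arm:
  deltas:
    - [0,0,0,0]
    - [0,0,0,0]
    - [0,0,0,0]
    - [0,0,0,0]
    - [0,0,0,0]
  gripper: 0

```text
time_s: 3.45
tool_pos: [477.6, -15.2, 43.7]
ee_rot: [1.0, -0.026, -0.0, 0.0]
contact_force: [0.2, -0.5, 1.2]
width: 40.5
```

Emit:
jog_arm:
  deltas:
    - [0,0,0,0]
    - [0,0,0,0]
    - [0,0,0,0]
    - [0,0,0,0]
    - [0,0,0,0]

```text
time_s: 4.08
tool_pos: [477.6, -15.2, 43.7]
ee_rot: [1.0, -0.026, -0.0, -0.0]
contact_force: [0.6, -0.5, 0.3]
width: 15.2
```

Emit:
jog_arm:
  deltas:
    - [0,0,0.5,0]
    - [0,0,1.5,0]
    - [0,0,3,0]
    - [0,0,4,0]
    - [0,0,2,0]

```text
time_s: 4.7
tool_pos: [478.6, -15.2, 156.7]
ee_rot: [1.0, -0.026, 0.002, -0.0]
contact_force: [-0.1, -0.3, -0.4]
width: 14.9
```

Emit:
jog_arm:
  deltas:
    - [2.5,5,0,-2]
    - [2.5,5,0,-2]
    - [2.5,5,0,-2]
    - [2.5,5,0,-2]
    - [2.5,5,0,-2]

```text
time_s: 5.32
tool_pos: [603.3, 236.3, 154.9]
ee_rot: [0.994, -0.114, 0.0, -0.0]
contact_force: [0.7, 0.0, -0.0]
width: 15.8
```

Emit:
jog_arm:
  deltas:
    - [2.0,3.5,0,-2]
    - [0.9,1.3,0,-2]
    - [0,0,0,0]
    - [0,0,0,0]
    - [0,0,0,0]

```text
time_s: 5.95
tool_pos: [631.5, 281.3, 154.1]
ee_rot: [0.989, -0.148, 0.0, 0.0]
contact_force: [0.4, 1.2, -1.1]
width: 15.0
```

```bash
python3 - <<'E'
from h import *
s=manip.get_state(); print(s['tool_pos'],s['ee_rot'],s['qpos'][6],s['contact_force'],s['width'],s['time_s'])
for n in('wrist','scene','top'): shot(n,n[0]+'2')
w=cv2.imread('pics/w2.png'); a=cv2.resize(w,(480,360))
sc=cv2.imread('pics/s2.png'); b=cv2.resize(sc[270:390,300:460],(640,480))[:, :]
t=cv2.imread('pics/t2.png'); 
o=np.zeros((600,800,3),np.uint8); o[:300,:400]=cv2.resize(w,(400,300)); o[:300,400:]=cv2.resize(t[120:210,140:260],(400,300)); o[300:,:400]=cv2.resize(sc[270:375,305:445],(400,300)); 
o[300:,400:]=cv2.resize(w[150:300,220:420],(400,300)); cv2.imwrite('pics/c2.png',o)
E
```

```text
[631.52288324 281.31781562 154.06369023] [ 9.88966019e-01 -1.48142244e-01  7.58362645e-06  2.97520336e-04] -2.471691335035937 [ 0.41132878  1.24230487 -1.10989001] 14.982482788933421 5.95
```

View pics/c2.png

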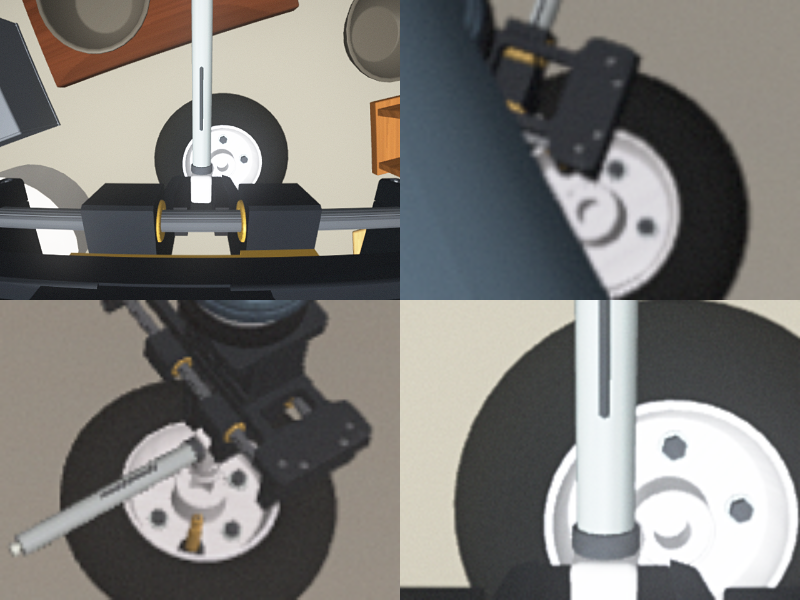

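The top and scene views show the gauge level in the gripper above the bare valve, with the tip at scene (373,345). To place the tip more closely, I step back so the wrist camera sees it beside the barrel.

Emit:
jog_arm:
  deltas:
    - [-5.4,-0.7,0,0]
    - [-5.4,-0.7,0,0]
    - [0,0,0,0]
    - [0,0,0,0]

```text
time_s: 6.6
tool_pos: [524.6, 268.7, 154.4]
ee_rot: [0.989, -0.148, 0.001, -0.0]
contact_force: [0.4, 0.2, -1.4]
width: 15.3
```

```bash
python3 - <<'E'
from h import *
s=manip.get_state(); print(s['tool_pos'],s['ee_rot'],s['contact_force'])
d=shot('wrist','w3'); shot('top','t3');shot('scene','s3')
print(proj(d,(630.7,282.7,74.3)))
w=cv2.imread('pics/w3.png'); o=np.zeros((600,800,3),np.uint8)
o[:300,:400]=cv2.resize(w,(400,300)); u,v=proj(d,(630.7,282.7,74.3))[0].astype(int); x=max(0,u-50);y=max(0,v-37)
print('tipcrop',x,y); o[:300,400:]=cv2.resize(w[y:y+75,x:x+100],(400,300),interpolation=cv2.INTER_CUBIC)
o[300:,:400]=cv2.resize(w[205:355,220:420],(400,300),interpolation=cv2.INTER_CUBIC)
t=cv2.imread('pics/t3.png'); o[300:,400:]=cv2.resize(t[140:215,150:250],(400,300),interpolation=cv2.INTER_CUBIC); cv2.imwrite('pics/c3.png',o)
E
```

```text
[524.55270971 268.72450137 154.38998967] [ 9.89022351e-01 -1.47763472e-01  7.78254533e-04 -3.73546210e-04] [ 0.36591651  0.24124203 -1.38254374]
[[259.05317497 109.33623901]]
tipcrop 209 72
```

View pics/c3.png

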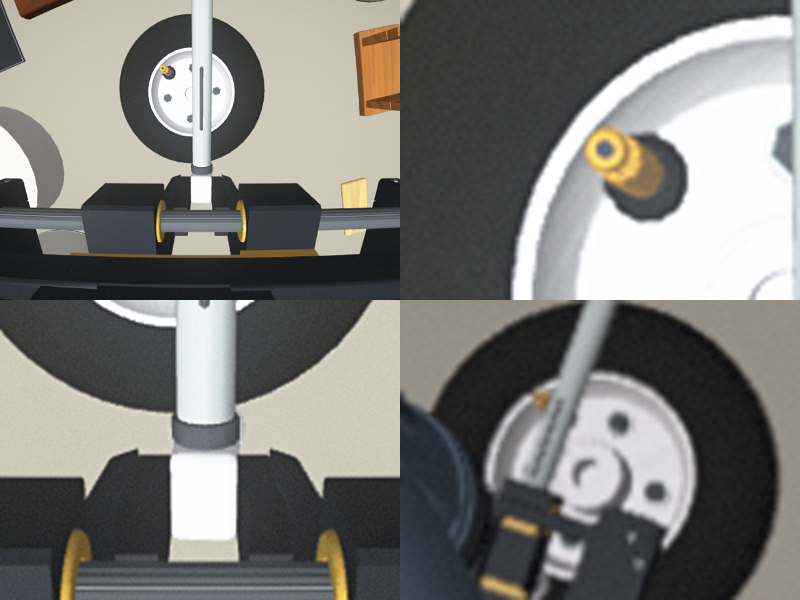

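```bash
python3 - <<'E'
from h import *
d=load('w3');t=load('top0');s=load('scene0')
for o in ([(d,(260,109)),(t,(184.7,164))],[(d,(260,109)),(s,(374,345.7))],[(d,(260,109)),(d,(260,109)),(t,(184.7,164)),(s,(374,345.7))]): print('tip',tri(o))
print('tip@74',onz(d,(260,109),74))
T=np.array([524.55,268.72]);a=2*np.arctan2(-.1478,.989);R=np.array([[np.cos(a),np.sin(a)],[-np.sin(a),np.cos(a)]])
print('yaw',np.degrees(a))
for uv,z in (((322,324),187.7),((322,281),187.7),((305.5,300),187.7),((338.5,300),187.7),((322,150),183.7),((324,10),183.7)):
    print(uv,R@(onz(d,uv,z)[:2]-T))
E
```

```text
tip [629.80361743 281.79345119  76.99274476]
tip [630.91114135 281.78983084  73.92093375]
tip [630.63964087 282.08368425  73.94054462]
tip@74 [630.76208271 282.01312276  74.        ]
yaw -16.999202085083162
(322, 324) [-10.58283735  -0.84969357]
(322, 281) [11.06082743 -0.81996269]
(305.5, 300) [1.69965813 6.74786736]
(338.5, 300) [ 1.72027237 -8.41275623]
(322, 150) [68.22247172 -0.74610534]
(324, 10) [121.3886115   -1.45541729]
```

```bash
python3 - <<'E'
from h import *
d=load('s2')
for dz in(-10,0,10): print(proj(d,(631.5+151.5*.956,281.3-151.5*.292-.8,176.4+dz)))
print('head->',proj(d,(631.5,281.3,176.4-40)), proj(d,(631.5,281.3,187)))
crop('s2','c4',300,300,100,75,8)
E
```

```text
[[308.60875271 359.50445043]]
[[308.69504219 356.83603791]]
[[308.78262416 354.12741568]]
head-> [[377.03959343 329.68070152]] [[379.90351742 315.59594866]]
```

Emit:
jog_arm:
  deltas:
    - [5.4,0.7,0,0]
    - [5.2,0.7,0,0]
    - [0,0,-2,0]
    - [0,0,-1.5,0]
    - [0,0,0,0]

```text
time_s: 7.38
tool_pos: [627.3, 282.3, 116.6]
ee_rot: [0.989, -0.147, -0.002, 0.001]
contact_force: [0.3, -0.6, -0.6]
width: 15.6
```

Emit:
jog_arm:
  deltas:
    - [0,0,0,0]
    - [0,0,0,0]

```text
time_s: 7.62
tool_pos: [629.8, 283.1, 119.7]
ee_rot: [0.989, -0.147, 0.001, -0.0]
contact_force: [-0.3, 0.8, -1.1]
width: 15.3
```

Emit:
jog_arm:
  deltas:
    - [0.1,0,-1.2,0]
    - [0,0,-1,0]
    - [0,0,0,0]
    - [0,0,0,0]

```text
time_s: 8.12
tool_pos: [630.6, 282.8, 96.6]
ee_rot: [0.989, -0.148, -0.0, -0.0]
contact_force: [-0.1, -0.2, -1.0]
width: 14.9
```

```bash
python3 - <<'E'
from h import *
s=manip.get_state(); print(s['tool_pos'],s['contact_force'])
d=shot('scene','s4'); shot('top','t4')
P=s['tool_pos']; m=proj(d,(P[0],P[1]-.8,P[2]-17.7))[0]; t=proj(d,(630.7,282,74))[0]; print('mouth',m,'tip',t)
i=cv2.imread('pics/s4.png')[315:365,340:410]; cv2.imwrite('pics/c5.png',cv2.resize(i,None,fx=10,fy=10,interpolation=cv2.INTER_CUBIC))
E
```

```text
[630.62030295 282.8194405   96.62068286] [-0.08696149 -0.17547968 -0.98092351]
mouth [374.57362287 344.45369813] tip [374.29025813 345.69385092]
```

View pics/c5.png

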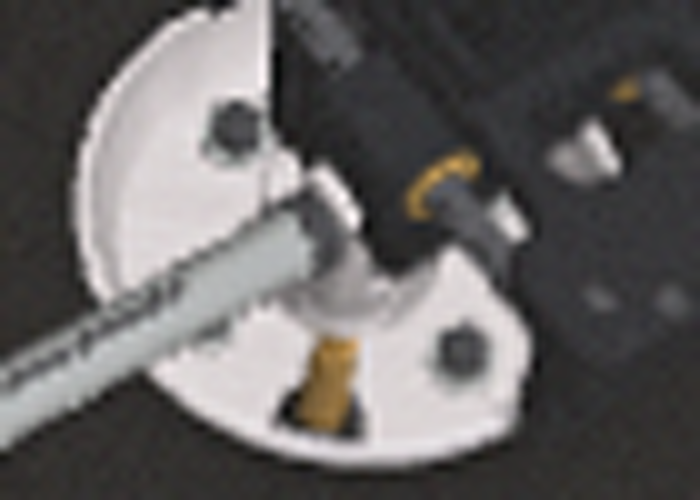

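The chuck's lip is centred at about (347,300) in the crop, and the stem axis runs up to about (349,300), so the two are aligned. I descend in small steps while watching the force.

Emit:
jog_arm:
  deltas:
    - [0,0,-0.3,0]
    - [0,0,-0.3,0]
    - [0,0,0,0]

```text
time_s: 8.6
tool_pos: [630.4, 282.7, 90.4]
ee_rot: [0.989, -0.148, -0.0, 0.0]
contact_force: [0.2, -0.1, -1.2]
width: 15.2
```

Emit:
jog_arm:
  deltas:
    - [0,0,-0.2,0]
    - [0,0,-0.2,0]
    - [0,0,0,0]

```text
time_s: 8.98
tool_pos: [630.6, 282.8, 86.5]
ee_rot: [0.989, -0.148, -0.0, -0.0]
contact_force: [0.0, 0.3, -1.8]
width: 15.5
```

Emit:
jog_arm:
  deltas:
    - [0,0,-0.2,0]
    - [0,0,-0.2,0]
    - [0,0,0,0]

```text
time_s: 9.35
tool_pos: [630.6, 282.8, 82.6]
ee_rot: [0.989, -0.148, -0.0, -0.0]
contact_force: [0.7, 0.6, -1.0]
width: 15.5
```

Emit:
jog_arm:
  deltas:
    - [0,0,-0.1,0]
    - [0,0,-0.1,0]
    - [0,0,0,0]

```text
time_s: 9.72
tool_pos: [630.6, 282.8, 80.6]
ee_rot: [0.989, -0.148, -0.0, 0.0]
contact_force: [0.3, 1.1, -0.6]
width: 15.4
```

Emit:
jog_arm:
  deltas:
    - [0,0,-0.1,0]
    - [0,0,-0.05,0]
    - [0,0,0,0]

```text
time_s: 10.1
tool_pos: [630.6, 282.7, 79.2]
ee_rot: [0.989, -0.148, -0.0, 0.0]
contact_force: [0.0, 0.8, 0.4]
width: 15.6
```

Emit:
jog_arm:
  deltas:
    - [0,0,-0.1,0]
    - [0,0,-0.1,0]
    - [0,0,0,0]

```text
time_s: 10.48
tool_pos: [630.6, 282.8, 77.1]
ee_rot: [0.989, -0.148, -0.0, 0.0]
contact_force: [0.9, 0.3, -0.1]
width: 15.1
```

Emit:
jog_arm:
  deltas:
    - [0,0,-0.1,0]
    - [0,0,-0.05,0]
    - [0,0,0,0]

```text
time_s: 10.85
tool_pos: [630.6, 282.8, 75.7]
ee_rot: [0.989, -0.148, -0.0, -0.0]
contact_force: [0.5, 0.1, 0.3]
width: 15.3
```

Emit:
jog_arm:
  deltas:
    - [0,0,-0.1,0]
    - [0,0,-0.05,0]
    - [0,0,0,0]

```text
time_s: 11.22
tool_pos: [630.7, 282.8, 74.4]
ee_rot: [0.989, -0.148, 0.0, -0.0]
contact_force: [1.4, 0.4, 2.2]
width: 15.2
```

Emit:
jog_arm:
  deltas:
    - [0,0,-0.1,0]
    - [0,0,-0.05,0]
    - [0,0,0,0]

```text
time_s: 11.6
tool_pos: [630.7, 282.8, 72.9]
ee_rot: [0.989, -0.148, 0.0, -0.0]
contact_force: [0.4, 1.5, 3.0]
width: 15.5
```

Emit:
jog_arm:
  deltas:
    - [0,0,-0.05,0]
    - [0,0,-0.05,0]
    - [0,0,0,0]

```text
time_s: 11.98
tool_pos: [630.7, 282.8, 71.8]
ee_rot: [0.989, -0.148, 0.0, -0.0]
contact_force: [1.1, 0.6, 3.9]
width: 15.5
```

Emit:
jog_arm:
  deltas:
    - [0,0,-0.05,0]
    - [0,0,0,0]

```text
time_s: 12.22
tool_pos: [630.8, 282.8, 71.4]
ee_rot: [0.989, -0.148, 0.0, -0.0]
contact_force: [0.7, 1.1, 4.6]
width: 15.5
```

Emit:
jog_arm:
  deltas:
    - [0,0,-0.05,0]
    - [0,0,0,0]

```text
time_s: 12.48
tool_pos: [630.8, 282.8, 70.9]
ee_rot: [0.989, -0.148, 0.0, -0.0]
contact_force: [0.9, 0.0, 5.3]
width: 15.4
```

Emit:
jog_arm:
  deltas:
    - [0,0,-0.05,0]
    - [0,0,0,0]

```text
time_s: 12.72
tool_pos: [630.8, 282.9, 70.5]
ee_rot: [0.989, -0.148, 0.0, -0.0]
contact_force: [0.8, 0.5, 6.1]
width: 15.2
```

Emit:
jog_arm:
  deltas:
    - [0,0,-0.04,0]
    - [0,0,0,0]

```text
time_s: 12.98
tool_pos: [630.9, 282.8, 70.1]
ee_rot: [0.989, -0.148, 0.0, -0.0]
contact_force: [0.5, 0.5, 5.7]
width: 15.4
```

Emit:
jog_arm:
  deltas:
    - [0,0,-0.03,0]
    - [0,0,0,0]

```text
time_s: 13.22
tool_pos: [630.9, 282.9, 69.9]
ee_rot: [0.989, -0.148, 0.0, -0.0]
contact_force: [-0.7, 0.2, 5.4]
width: 15.3
```

Emit:
jog_arm:
  deltas:
    - [0,0,-0.04,0]
    - [0,0,0,0]

```text
time_s: 13.48
tool_pos: [631.0, 282.9, 69.6]
ee_rot: [0.989, -0.148, 0.0, -0.0]
contact_force: [-0.3, 0.5, 7.3]
width: 15.0
```

Emit:
jog_arm:
  deltas:
    - [0,0,-0.04,0]
    - [0,0,0,0]

```text
time_s: 13.72
tool_pos: [631.1, 283.0, 69.5]
ee_rot: [0.989, -0.148, 0.0, -0.0]
contact_force: [0.2, -0.3, 7.6]
width: 15.4
```

Emit:
jog_arm:
  deltas:
    - [0,0,-0.03,0]
    - [0,0,0,0]

```text
time_s: 13.98
tool_pos: [631.3, 283.1, 69.4]
ee_rot: [0.989, -0.148, 0.001, -0.0]
contact_force: [-0.4, -0.7, 8.7]
width: 15.6
```

Emit:
jog_arm:
  deltas:
    - [0,0,-0.03,0]
    - [0,0,0,0]

```text
time_s: 14.22
tool_pos: [631.4, 283.1, 69.3]
ee_rot: [0.989, -0.148, 0.001, -0.0]
contact_force: [-0.1, -0.2, 9.5]
width: 15.4
```

```bash
python3 - <<'E'
from h import *
s=manip.get_state(); print(s['tool_pos'],s['contact_force'])
F=[]
for k in range(4): d=shot('wrist' if k<3 else 'scene','p1_%d'%k); s=manip.get_state(); F.append(s['contact_force'])
print(np.mean(F,0),s['tool_pos'],s['time_s'])
a=2*np.arctan2(s['ee_rot'][1],s['ee_rot'][0]);P=s['tool_pos']
w=load('p1_0')
for x in(145,151.5,175,190): print(x,proj(d,(P[0]+x*np.cos(a),P[1]+x*np.sin(a)-.8,P[2]+22.3)),proj(w,(P[0]+x*np.cos(a),P[1]+x*np.sin(a)-.8,P[2]+22.3)))
u=d['img'];x,y=proj(d,(P[0]+150*np.cos(a),P[1]+150*np.sin(a),P[2]+22))[0].astype(int)
i=cv2.imread('pics/p1_3.png')[y-30:y+30,x-40:x+40]; j=cv2.imread('pics/p1_0.png')[0:150,260:460]
print(x-40,y-30); cv2.imwrite('pics/c6.png',np.hstack([cv2.resize(i,(400,300),interpolation=cv2.INTER_CUBIC),cv2.resize(j,(400,300))]))
E
```

```text
[631.36174228 283.10055308  69.2943808 ] [-0.13983082 -0.1884755   9.52097114]
[-0.10864895 -0.024312    9.95798691] [631.38813866 283.10423593  69.3007816 ] 14.425
145 [[311.70591539 377.17776067]] [[322.21084427 -47.48225882]]
151.5 [[308.73671972 378.83405135]] [[322.23025458 -65.29217931]]
175 [[297.90965071 384.86677747]] [[ 322.29802175 -129.62030339]]
190 [[290.92299382 388.75391816]] [[ 322.3377244  -169.63404921]]
269 348
```

View pics/c6.png

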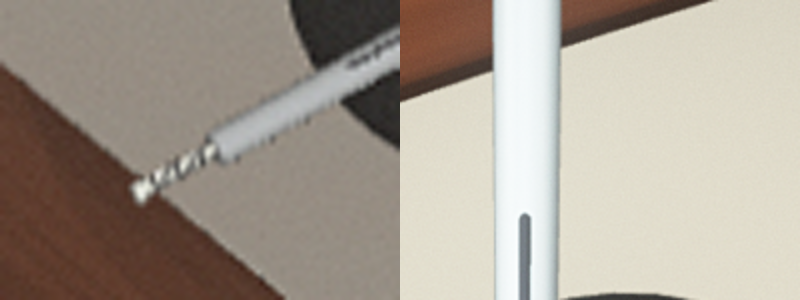

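Emit:
jog_arm:
  deltas:
    - [0,0,-0.03,0]
    - [0,0,0,0]
    - [0,0,0,0]
    - [0,0,0,0]

```text
time_s: 14.92
tool_pos: [631.5, 283.2, 69.2]
ee_rot: [0.989, -0.148, 0.001, -0.001]
contact_force: [-0.2, -1.4, 11.2]
width: 15.5
```

Emit:
jog_arm:
  deltas:
    - [0,0,0,0]
    - [0,0,0,0]
    - [0,0,0,0]
    - [0,0,0,0]
    - [0,0,0,0]

```text
time_s: 15.55
tool_pos: [631.5, 283.2, 69.2]
ee_rot: [0.989, -0.148, 0.001, -0.001]
contact_force: [0.4, -0.6, 10.9]
width: 15.3
```

```bash
python3 - <<'E'
from h import *
F=[]
for k in range(3): d=shot('scene','p2_%d'%k); s=manip.get_state(); F.append(s['contact_force'])
print(np.mean(F,0),s['tool_pos'],s['time_s'])
a=load('p1_3')['img'].astype(int);b=d['img'].astype(int)
print('max diff near rod end',np.abs(a-b)[375:400,280:330].max(), np.abs(a-b)[375:400,280:330].mean())
E
```

```text
[-0.09804905  0.1490196  10.36945192] [631.47891969 283.17146667  69.1829702 ] 15.7
max diff near rod end 106 3.8144
```

```bash
python3 - <<'E'
from h import *
c=lambda n:load(n)['img'][370:400,275:335].astype(int)
print('noise',np.abs(c('p2_0')-c('p2_2')).mean(),np.abs(c('p2_0')-c('p2_2')).max(),'p1-p2',np.abs(c('p1_3')-c('p2_2')).mean())
o=np.vstack([cv2.resize(load(n)['img'][370:400,275:335][:,:,::-1],(600,300),interpolation=cv2.INTER_CUBIC) for n in('p1_3','p2_2')]); cv2.imwrite('pics/c7.png',o)
E
```

```text
noise 1.9375925925925925 13 p1-p2 3.353148148148148
```

View pics/c7.png

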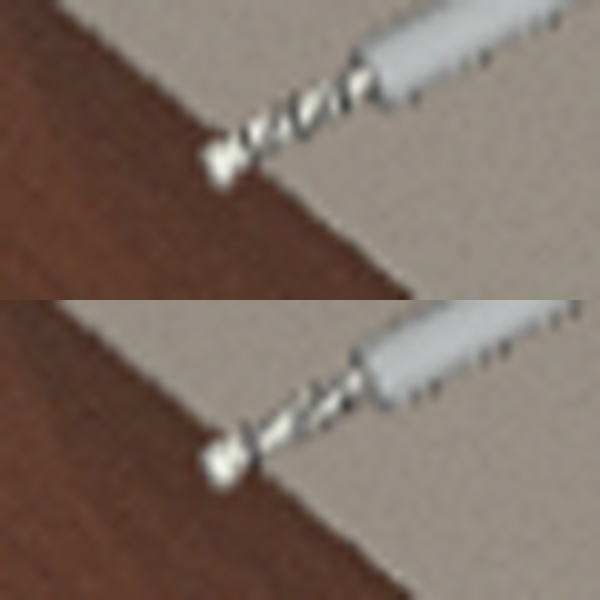

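Emit:
jog_arm:
  deltas:
    - [0,0,-0.025,0]
    - [0,0,-0.025,0]
    - [0,0,0,0]
    - [0,0,0,0]
    - [0,0,0,0]

```text
time_s: 16.32
tool_pos: [631.7, 283.3, 69.0]
ee_rot: [0.989, -0.148, 0.001, -0.001]
contact_force: [-0.6, -1.3, 12.4]
width: 15.0
```

Emit:
jog_arm:
  deltas:
    - [0,0,0,0]
    - [0,0,0,0]
    - [0,0,0,0]
    - [0,0,0,0]
    - [0,0,0,0]

```text
time_s: 16.95
tool_pos: [631.7, 283.3, 69.0]
ee_rot: [0.989, -0.148, 0.001, -0.001]
contact_force: [-1.2, -0.8, 12.6]
width: 15.6
```

Emit:
jog_arm:
  deltas:
    - [0,0,0.3,0]
    - [0,0,1,0]
    - [0,0,2.5,0]
    - [0,0,3,0]
    - [0,0,2,0]

```text
time_s: 17.58
tool_pos: [630.2, 282.5, 156.1]
ee_rot: [0.989, -0.148, -0.0, 0.0]
contact_force: [1.0, -0.4, -1.0]
width: 15.2
```

Emit:
jog_arm:
  deltas:
    - [-1,-2,0,1]
    - [-1.5,-3,0,1.5]
    - [-1.5,-3,0,1.5]
    - [-1.5,-3,0,1.5]
    - [-1.5,-3,0,1.5]

```text
time_s: 18.2
tool_pos: [559.3, 141.4, 154.9]
ee_rot: [0.996, -0.087, -0.001, 0.0]
contact_force: [0.1, -0.6, -1.7]
width: 14.7
```

Emit:
jog_arm:
  deltas:
    - [-1.5,-3,0,1.5]
    - [-1.5,-3,0,1.5]
    - [-1.5,-3,0,1.5]
    - [-1.5,-3,0,1.5]
    - [-1.2,-2,0,1]

```text
time_s: 18.82
tool_pos: [487.1, 1.0, 155.0]
ee_rot: [1.0, -0.026, -0.001, 0.0]
contact_force: [-0.4, 0.6, -1.1]
width: 15.1
```

Emit:
jog_arm:
  deltas:
    - [-1,-1.5,0,0]
    - [0,0,0,0]
    - [0,0,0,0]
    - [0,0,0,0]

```text
time_s: 19.32
tool_pos: [479.1, -11.2, 155.4]
ee_rot: [1.0, -0.025, 0.0, -0.0]
contact_force: [0.4, 0.4, -0.8]
width: 15.5
```

Emit:
jog_arm:
  deltas:
    - [-0.15,-0.4,-2,-0.1]
    - [0,0,-2,0]
    - [0,0,-2,0]
    - [0,0,0,0]
    - [0,0,0,0]

```text
time_s: 19.95
tool_pos: [477.7, -15.8, 95.9]
ee_rot: [1.0, -0.027, 0.0, -0.0]
contact_force: [0.2, -0.1, -1.4]
width: 15.3
```

```bash
python3 - <<'E'
from h import *
s=manip.get_state(); print(s['tool_pos'],s['ee_rot'])
shot('wrist','w5');shot('scene','s5');shot('top','t5')
w=cv2.imread('pics/w5.png');c=cv2.imread('pics/s5.png')
o=np.vstack([np.hstack([cv2.resize(w,(400,300)),cv2.resize(w[60:210,220:420],(400,300),interpolation=cv2.INTER_CUBIC)]),np.hstack([cv2.resize(c[190:300,220:367],(400,300),interpolation=cv2.INTER_CUBIC),cv2.resize(cv2.imread('pics/t5.png')[120:240,250:410],(400,300),interpolation=cv2.INTER_CUBIC)])])
cv2.imwrite('pics/c8.png',o)
E
```

```text
[477.69396622 -15.82731558  95.86622779] [ 9.99645862e-01 -2.66084995e-02  3.55392980e-04 -1.05879503e-04]
```

View pics/c8.png

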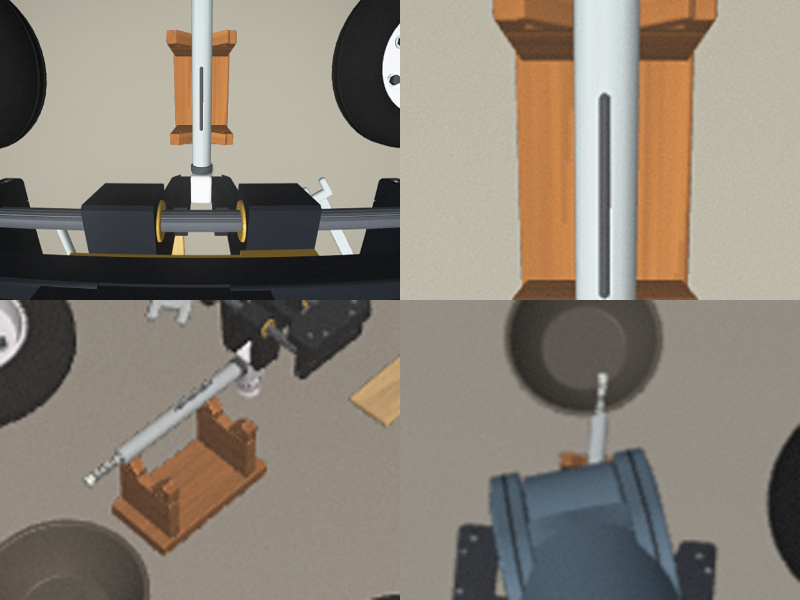

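The barrel (centre 607) sits over the notches (centre 606) in the wrist close-up, the rod stands out, and the bowl hasn't moved. I lower it.

Emit:
jog_arm:
  deltas:
    - [0,0.05,-2,0]
    - [0,0,-1.2,0]
    - [0,0,-0.8,0]
    - [0,0,0,0]
    - [0,0,0,0]

```text
time_s: 20.72
tool_pos: [477.4, -15.7, 55.7]
ee_rot: [1.0, -0.027, 0.0, -0.0]
contact_force: [0.4, 0.7, 0.3]
width: 15.1
```

Emit:
jog_arm:
  deltas:
    - [0,0,-0.3,0]
    - [0,0,-0.3,0]
    - [0,0,0,0]

```text
time_s: 21.1
tool_pos: [476.9, -15.8, 49.1]
ee_rot: [1.0, -0.027, -0.0, 0.0]
contact_force: [0.2, 0.6, -1.9]
width: 15.4
```

Emit:
jog_arm:
  deltas:
    - [0,0,-0.15,0]
    - [0,0,-0.1,0]
    - [0,0,0,0]

```text
time_s: 21.48
tool_pos: [477.1, -15.7, 46.8]
ee_rot: [1.0, -0.027, -0.0, -0.0]
contact_force: [-0.5, -0.6, -0.5]
width: 15.2
```

Emit:
jog_arm:
  deltas:
    - [0,0,-0.1,0]
    - [0,0,-0.1,0]
    - [0,0,0,0]

```text
time_s: 21.85
tool_pos: [477.1, -15.7, 44.8]
ee_rot: [1.0, -0.027, -0.0, -0.0]
contact_force: [-0.9, -0.7, -1.3]
width: 15.3
```

Emit:
jog_arm:
  deltas:
    - [0,0,-0.05,0]
    - [0,0,-0.03,0]
    - [0,0,0,0]

```text
time_s: 22.22
tool_pos: [477.1, -15.8, 44.0]
ee_rot: [1.0, -0.027, -0.0, 0.0]
contact_force: [-0.6, 0.5, -0.5]
width: 14.8
```

Emit:
jog_arm:
  deltas:
    - [0,0,-0.05,0]
    - [0,0,0,0]
    - [0,0,0,0]

```text
time_s: 22.6
tool_pos: [477.1, -15.8, 43.6]
ee_rot: [1.0, -0.027, 0.0, 0.0]
contact_force: [-1.3, 0.1, 2.7]
width: 15.1
```

Emit:
jog_arm:
  deltas:
    - [0,0,-0.04,0]
    - [0,0,0,0]
    - [0,0,0,0]

```text
time_s: 22.98
tool_pos: [477.0, -15.7, 43.2]
ee_rot: [1.0, -0.027, -0.0, 0.0]
contact_force: [-1.9, 0.3, 5.9]
width: 15.3
```

Emit:
jog_arm:
  deltas:
    - [0,0,0.04,0]
    - [0,0,0,0]

```text
time_s: 23.22
tool_pos: [477.1, -15.8, 43.5]
ee_rot: [1.0, -0.027, -0.0, -0.0]
contact_force: [-1.6, 0.1, 3.5]
width: 15.2
```

Emit:
jog_arm:
  deltas:
    - [0,0,0,0]
    - [0,0,0,0]
    - [0,0,0,0]
    - [0,0,0,0]
    - [0,0,0,0]
  gripper: 1

```text
time_s: 23.85
tool_pos: [477.1, -15.8, 43.5]
ee_rot: [1.0, -0.027, -0.0, -0.0]
contact_force: [-0.1, -0.0, 0.7]
width: 63.2
```

Emit:
jog_arm:
  deltas:
    - [0,0,0,0]
    - [0,0,0,0]
    - [0,0,0,0]
    - [0,0,0,0]
    - [0,0,0,0]

```text
time_s: 24.48
tool_pos: [477.1, -15.8, 43.5]
ee_rot: [1.0, -0.027, -0.0, -0.0]
contact_force: [0.1, -0.3, -1.2]
width: 88.0
```

Emit:
jog_arm:
  deltas:
    - [0,0,1.5,0]
    - [0,0,4,0]
    - [0,0,5,0]
    - [0,0,5,0]
    - [0,0,3,0]

```text
time_s: 25.1
tool_pos: [477.9, -15.6, 232.1]
ee_rot: [1.0, -0.027, 0.002, 0.0]
contact_force: [0.5, -0.9, 0.3]
width: 88.5
```

Emit:
jog_arm:
  deltas:
    - [0,-4,0,0]
    - [0,-6,0,0]
    - [0,-6,0,0]
    - [0,0,0,0]
    - [0,0,0,0]

```text
time_s: 25.72
tool_pos: [477.1, -175.1, 229.1]
ee_rot: [1.0, -0.027, 0.0, -0.0]
contact_force: [0.1, 0.2, 0.0]
width: 88.3
```

```bash
python3 - <<'E'
from h import *
s=manip.get_state(); print(s['tool_pos'],s['contact_force'],s['time_s'])
w=shot('wrist','w6');c=shot('scene','s6');t=shot('top','t6')
for d in (c,t): print([np.round(proj(d,(477+x,-16.6-.055*x,66+z))[0],1).tolist() for x,z in((0,11),(145,7),(179,0))])
R=lambda i,a,b,c,d:cv2.resize(i[a:b,c:d][:,:,::-1],(400,300),interpolation=cv2.INTER_CUBIC)
cv2.imwrite('pics/c9.png',np.vstack([np.hstack([R(w['img'],0,480,0,640),R(c['img'],205,280,240,340)]),np.hstack([R(c['img'],190,340,200,400),R(t['img'],115,250,245,425)])]))
E
```

```text
[ 477.09406521 -175.06001021  229.13146585] [0.07650806 0.23131192 0.00267144] 25.725
[[311.8, 222.6], [265.0, 259.6], [253.6, 270.5]]
[[324.5, 239.2], [329.9, 170.6], [331.1, 155.5]]
```

View pics/c9.png

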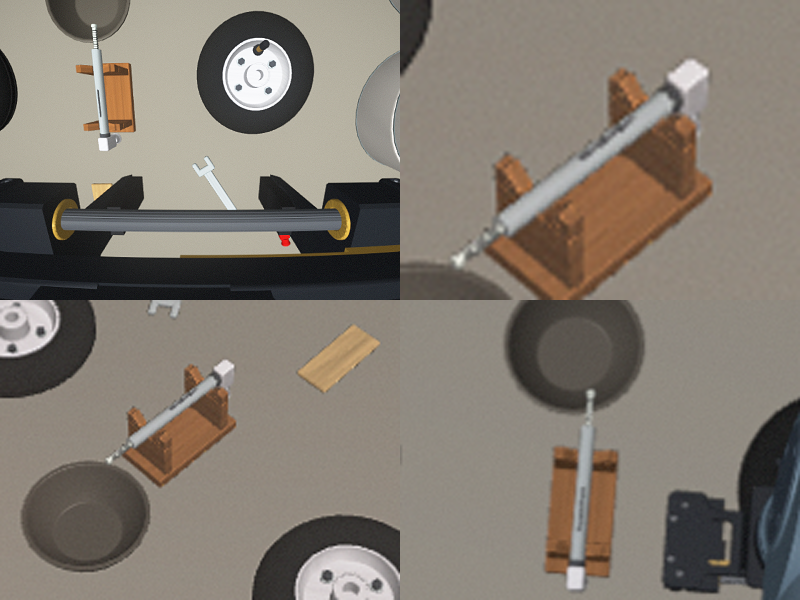

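```bash
python3 -c "
from plant import manip
print(manip.close_job())"
```

```text
the job is handed in; nothing more can be done
None
```

I gauged the bare-valve wheel (the left one in the top view), laid the gauge back in its rest and handed the job in at about 26 s. No verdict was reported.

- **Pressing:** The contact force was about 11 to 13.6 N for roughly 2.5 s, counting 1.1 N for the gauge's weight, against the 18 N limit. I took the chuck to be fully home because the force began rising steeply at the end. The rod end also did not move between two looks under load. Force readings scatter by about 0.7 N, and I could not see the seat itself.
- **Final position:** After release, the head and rod end lay within about 1 pixel (2 mm) of where the original pose puts them, in both notches and with the chuck down.
- **Rod:** It stands out about 27 mm, the same as on the valve.
- **Bowl:** Its rim is at the same pixels as at the start.
- **Arm:** It was clear of everything, about 160 mm to the side and 229 mm up.

No check failed or disagreed.

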